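# Put the gasket scraper back in its slot and lock it

## Task

Put the orange-handled gasket scraper back in the empty orange-topped holder on the plywood board: slide the blade in through the mouth until it is fully home, with the handle resting on the board, then slide the black knob of that holder's keeper all the way across so that the blade is locked in. Ease the blade in gently, never forcing it against the holder, and leave the other scraper and the spare parts on the bench where they are.

Things in the scene. Friction and masses are not known exactly. Their poses are not given: they have to be found in the camera images.
- scraper: Scraper to put away, lying on its narrow side on the bench, blade on edge. Orange block handle 100 long (x -100 to 0), 24 thick (y), 40 high (z 0 to 40). Steel blade 3 thick, 80 long (x 0 to 80), z 4 to 36, with a keeper notch in its top edge at x 46 to 64, z above 25. Origin: middle of the underside at the handle's front end (shoulder); x to the blade tip, z up. 0.11 to 0.22 kg.
- scraper_grip (a point): Point at which to grip the orange handle: on its centre plane, 40 mm behind the shoulder, 26 mm above its underside; close the fingers along the scraper's y.
- rack: Fixed plywood board 230 (x) by 290 (y), 12 thick, lying on the bench, on which both holders stand; its origin is on its underside. The holders' mouths are 120 mm back from its front edge, so handles rest on the board, top at z = 12 mm.
- holder: Fixed empty holder with orange top strap, 43 wide. Origin: on the slot's floor (the board's top), at the middle of the mouth; x points into the slot, z up. Slot 85 long (x), 7 wide (y), flared to 13 over the first 12 mm. Walls 44 high and roofed by a 5 mm strap for x 0 to 30, then 24 high and open. Scraper home: its shoulder meets the front face, both frames coincide.
- keeper (a joint): Keeper slide of the orange holder, in m: 0 open, 0.030 fully across the slot (locked). Growing values move it along the holder's -y; it stays where left; starts between 0 and 0.008. Its 8 by 8 mm steel tongue crosses the slot at holder x = 55, z 26 to 34 mm, and goes through the blade's notch only if the blade is home.
- keeper_knob (a point): On the axis of the keeper's upright black knob, 14 in diameter; the knob stands from z 34 to 74 of the holder, and this point lies at z = 60, 14 mm below its top. It moves with the keeper: at holder x = 55, y = 36 mm minus the joint value.
- holder_blue: Fixed holder of the same shape with a blue strap, 130 mm beside the orange one, on either side of it; occupied and locked.
- scraper_blue: Same scraper with a blue handle, parked in the blue holder; to be left alone.
- piston: Loose aluminium piston, 52 in diameter, 58 high, standing; origin under its centre. Leave alone.
- carton: Loose orange-red carton 60 by 60 by 80 high; origin under its centre. Leave alone.
- pulley: Loose aluminium pulley, 90 in diameter, 30 high, lying flat; origin under its centre. Leave alone.
- reed_block: Loose brass and steel reed valve block 70 by 50 by 36 high; origin under its centre. Leave alone.

How it is judged:
By the outcome, as a careful person would: the job done as asked, in the order asked, and still so for the second after the job is handed in, with the robot touching nothing.
It also fails if it takes over 54 s, if anything falls off the work surface, if the arm or the gripper's body presses on something with over 40 N, if the wrist force passes 120 N, or if a joint passes its speed limit or range.

## Robot

A 6-joint arm with a two-finger parallel gripper is mounted at the origin on the work surface. World frame = base frame: x ahead of the robot, y to its left, z up, the work surface at z = 0. Lengths are in m, angles in degrees, forces in N, time in s.
With the tool pointing down it reaches from about 0.25 to 0.725 m from the base axis. Payload 9.7 kg.
Tool frame: the origin (TCP) lies between the finger pads; the fingertips stand 19 mm ahead of it and the grasp point (between the pads) is the TCP; z points along the fingers, y is the line along which they close (so a half turn about z gives the same grasp; the last joint's range is limited). The gripper opens to 85 mm and grips with 20 to 120 N. Pads are 22 mm wide; open, the fingers measure 114 mm over their backs; the gripper's body (76 mm by 85 mm) begins 54 mm behind the grasp point. The pads swing forward as they close: fully open they stand 13 mm farther back than shut.
Start: joints at [-63.197, 4.979, 10.078, 95.1, 0, 90], TCP at [0.248, -0.491, 0.223] pointing down, gripper open.
Joint ranges: [-179.16, 179.16], [-48.56, 103.87], [-65.8, 70.77], [-126.05, 130.52], [-82.76, 87.17], [-180, 180]. Speed limits (degrees/s): [127.2, 127.2, 147.25, 180, 180, 180].

## Interface

Orientations are given as [roll, pitch, yaw] about the fixed x, y, z axes, in that order (R = Rz(yaw) Ry(pitch) Rx(roll)).
In Python, from workcell import bot gives the robot as it stands. The module is installed in compiled form; this text tells all that it offers.
- The arm moves only by the shell command python3 -m crank 'ROWS' [OPENING] [FORCE]. ROWS is JSON, a list that holds one entry, the list of rows, each a list of 6 numbers: the shift along the world's x, y, z as a fraction of full scale, then the turn, a rotation vector about the world's x, y, z as a fraction of full scale. In form: [[[x, y, z, wx, wy, wz], ...]]. A call has 1 to 20 rows; each row shifts and turns the commanded pose from where the row before left it; what a row does not reach is not made up. Full scale, the value 1, is 20 mm for a shift and 0.12 rad for a turn. A row lasts 1/12 s, in which the tool goes at most 41.7 mm and 7.16 degrees, less where a joint would pass 70% of its speed; a pose out of reach is approached as far as the arm can. A call with a number of a shift or a turn outside -1 to 1 is refused whole. A call with a gripper value outside its range is refused whole. OPENING is the opening, from 0 (shut) to 1 (fully open), set as the call begins (- or left out, the last holds). The fingers move at their own pace and stop on an object; FORCE is the grip in N (left out, the last holds). Time passes only in rows, so rows that do not move let the fingers close. It gives the time, the measured TCP pose, the force, the opening and the grip force at its end, in the units of the state.
- bot.get_obs(): the state, without advancing time (a new reading comes with each control period).
- bot.camera(name): name is "scene" or "top"; returns the picture (480x640x3 uint8, red, green, blue); there is no depth.
- bot.camera_model(name): a dict with "vertical_fov" (degrees; the focal length in pixels is half the picture's height over the tangent of half this angle, whatever the lens; pixels are square), "cx", "cy" (the principal point, pixels), "R" (3x3) and "t" (3): a world point X has camera coordinates R X + t. Camera axes: x right, y down, z forward; pixel columns grow to the right and rows downward; lengths in m; the calibration is good to about 2 mm. A picture is of the moment at which its call begins. camera_model takes no time and is no camera call.
- bot.job_done(): hands the job in; it is judged then, once.
The state is a dict: "time": time; "q": joint angles; "qd": joint speeds; "joint_efforts": joint torques, N m; "ee_pos": TCP position; "tcp_rot": TCP orientation; "wrist_force": force on the tool from outside, world axes, zero at the start; "torque": the same for the moment, N m; "opening": finger opening in m; "grasp_force": force on a finger pad.
Only numpy, scipy, OpenCV 4.12 (cv2) and the standard library are available. Lean on these libraries where they do the work, as an engineer would, in place of code of your own. Each camera call takes 0.05 s, during which the arm holds its last target. There are 200 camera calls.

## Working session

There is one attempt and no reset: what is moved stays moved. The work goes in short steps, Python scripts to look and compute and a shell command to move; the robot and the scene stay as the last step left them, time stands still between calls to the robot, and variables do not carry over. Pictures are saved under pics/ and viewed, at most 10 in all, crops included, and the job is handed in when it is done.

```bash
mkdir -p pics; python3 - <<'E'
from workcell import bot
import cv2,numpy as np
for n in("scene","top"):
    im=bot.camera(n); cv2.imwrite(f"pics/{n}0.png",im[:,:,::-1]); m=bot.camera_model(n); print(n,m)
    R=np.array(m["R"]);print(-R.T@np.array(m["t"]))
o=bot.get_obs();print(o)
E
```

```text
scene {'vertical_fov': 51.87425256599228, 'cx': 318.6400180105617, 'cy': 232.08165193364633, 'R': array([[-0.78419406,  0.62039304,  0.01233539],
       [ 0.34384593,  0.45100717, -0.82362765],
       [-0.51653621, -0.64164243, -0.56699676]]), 't': array([ 0.32313988, -0.14153695,  1.4726399 ])}
[1.06274311 0.8082687  0.71442226]
top {'vertical_fov': 44.831762706045204, 'cx': 322.4742678967997, 'cy': 243.84819785178516, 'R': array([[-0.01375824, -0.99969181, -0.02066396],
       [-0.99810035,  0.01497165, -0.05976241],
       [ 0.06005337,  0.01980248, -0.99799872]]), 't': array([0.09479961, 0.48953435, 1.70657068])}
[0.38742337 0.05364692 1.73437006]
{'time': 0.1, 'q': array([-6.31989398e+01,  5.00849339e+00,  1.00401928e+01,  9.50993430e+01,
        1.10915089e-03,  9.00008935e+01]), 'qd': array([-0.06603178,  0.0406108 ,  0.0800548 , -0.06693201,  0.06291155,
        0.01242518]), 'joint_efforts': array([ 3.67506673e-04, -5.21558583e+01,  4.65654945e+01,  1.60462788e-02,
        2.29359614e-05, -4.28069420e-07]), 'ee_pos': array([ 0.24790383, -0.49073099,  0.22215948]), 'tcp_rot': array([-1.79932356e+02, -1.10809519e-03,  2.68001654e+01]), 'wrist_force': array([-0.17221065,  0.06838468,  0.16540874]), 'torque': array([-2.01740726e-02,  4.68110831e-02,  8.18532913e-05]), 'grasp_force': 0.0, 'opening': 0.08549398782843387}
```

View pics/top0.png

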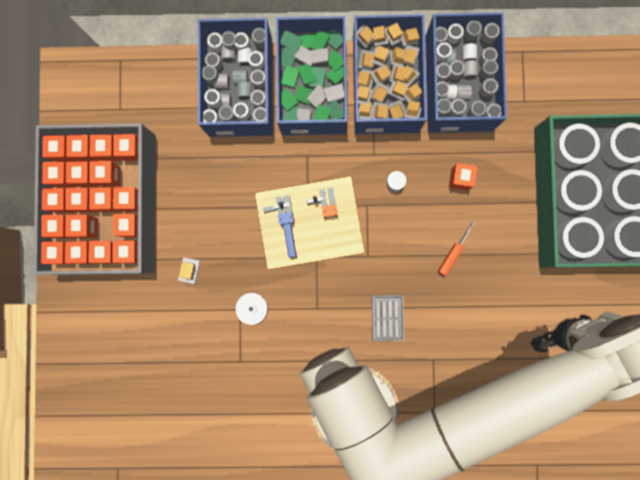

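View pics/scene0.png

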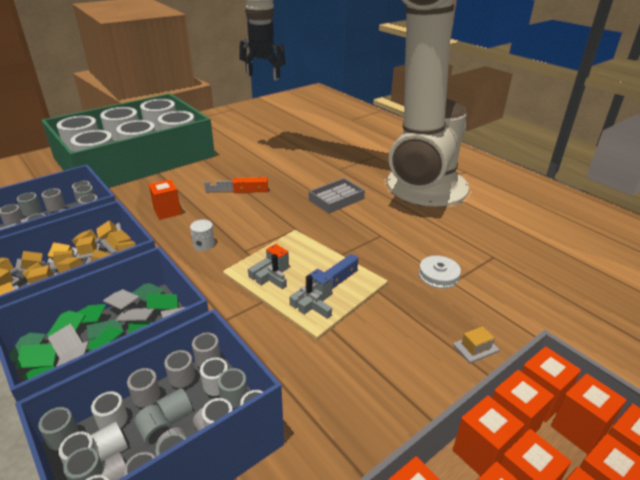

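The top view shows the board at (310,222) with the orange strap at about (330,211). The scraper handle is at (452,260) with its tip at (470,225). In the scene view, the strap is at (277,252) and the scraper at (240,186).

```bash
cat > h.py <<'E'
from workcell import bot
import cv2,numpy as np
def cam(n):
    m=bot.camera_model(n);return 240/np.tan(np.radians(m["vertical_fov"]/2)),m["cx"],m["cy"],np.array(m["R"]),np.array(m["t"])
def ray(n,p,z):
    f,cx,cy,R,t=cam(n);p=np.atleast_2d(p).astype(float)
    d=np.c_[(p[:,0]-cx)/f,(p[:,1]-cy)/f,np.ones(len(p))]@R
    c=-R.T@t;return c+d*((z-c[2])/d[:,2])[:,None]
def proj(n,X):
    f,cx,cy,R,t=cam(n);c=np.atleast_2d(X)@R.T+t;return np.c_[cx+f*c[:,0]/c[:,2],cy+f*c[:,1]/c[:,2]]
def comps(im,lo,hi,box,amin=15):
    h=cv2.cvtColor(im,cv2.COLOR_RGB2HSV);m=cv2.inRange(h,lo,hi);k=np.zeros_like(m);x0,y0,x1,y1=box;k[y0:y1,x0:x1]=m[y0:y1,x0:x1]
    n,l,s,c=cv2.connectedComponentsWithStats(k);return [(c[i],s[i],(l==i).astype(np.uint8)) for i in range(1,n) if s[i,4]>=amin]
E
cat > m.py <<'E'
from h import *
np.set_printoptions(precision=4,suppress=True)
T=cv2.imread("pics/top0.png")[:,:,::-1].copy();S=cv2.imread("pics/scene0.png")[:,:,::-1].copy()
def both(lo,hi,bt,bs,name,zs):
    for n,im,b in(("top",T,bt),("scene",S,bs)):
        for c,s,k in comps(im,lo,hi,b):
            print(name,n,c,s,[ray(n,c,z)[0][:2] for z in zs])
            if name=="handle":
                p=np.argwhere(k)[:,::-1];w=ray(n,p,zs[0])[:,:2].astype(np.float32);print(cv2.minAreaRect(w),cv2.fitLine(w,2,0,.01,.01).ravel())
O=((0,150,120),(14,255,255))
both(*O,(430,210,490,290),(200,165,275,205),"handle",[.04,.02])
both(*O,(300,180,350,230),(250,235,300,275),"strap",[.061,.055])
for n,im,b in(("top",T,(245,165,375,280)),("scene",S,(215,225,395,340))):
    c,s,k=max(comps(im,(18,60,120),(32,255,255),b),key=lambda a:a[1][4])
    hull=cv2.convexHull(np.argwhere(k)[:,::-1].astype(np.int32))
    w=ray(n,hull[:,0],.012)[:,:2].astype(np.float32);r=cv2.minAreaRect(w);print("board",n,s,r,cv2.boxPoints(r))
a=cv2.resize(T[160:280,245:485],None,fx=3.3,fy=3.3,interpolation=2);b=cv2.resize(S[160:290,180:360],(416,300),interpolation=2)
b=cv2.copyMakeBorder(b,0,0,0,a.shape[1]-416,0)
cv2.imwrite("pics/c.png",cv2.resize(np.vstack([a[:300],b]),None,fx=1,fy=1)[:600,:,::-1]);print(a.shape)
E
python3 m.py
```

```text
handle top [450.2292 259.1318] [438 243  26  33 349] [array([ 0.4394, -0.2827]), array([ 0.44  , -0.2867])]
((0.4400050640106201, -0.2826947271823883), (0.029565731063485146, 0.10283820331096649), 56.75531768798828) [ 0.8347 -0.5506  0.4394 -0.2827]
handle scene [250.1682 184.316 ] [232 175  37  19 636] [array([ 0.4545, -0.2557]), array([ 0.4365, -0.2872])]
((0.4547267556190491, -0.25718462467193604), (0.10221744328737259, 0.10230235755443573), 57.19390869140625) [ 0.0088  1.      0.4542 -0.2561]
strap top [329.5    211.2234] [323 206  14  11  94] [array([0.5823, 0.0652]), array([0.583 , 0.0653])]
strap scene [277.0829 250.0994] [266 243  23  15 181] [array([0.5843, 0.0682]), array([0.5799, 0.0614])]
board top [ 255  176  109   93 6254] ((0.5550870895385742, 0.12688308954238892), (0.23544953763484955, 0.2926628589630127), 8.960813522338867) [[ 0.416   0.2531]
 [ 0.4616 -0.036 ]
 [ 0.6942  0.0007]
 [ 0.6486  0.2898]]
board scene [ 223  230  164  110 6379] ((0.5558812618255615, 0.12954428791999817), (0.23846307396888733, 0.2971366345882416), 8.915926933288574) [[ 0.4151  0.2578]
 [ 0.4611 -0.0357]
 [ 0.6967  0.0013]
 [ 0.6506  0.2948]]
(396, 792, 3)
```

View pics/c.png

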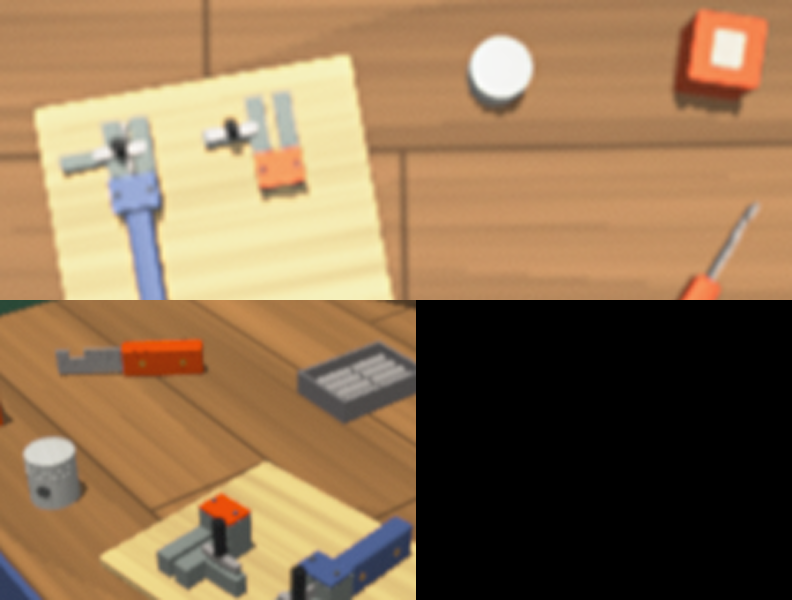

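Both straps and the orange keeper knob (left of the slot in the top view, so holder +y) are visible. The board yaw is about 8.95°. I'll check the pose hypotheses against the images and compute the first move.

```bash
cat > v.py <<'E'
from h import *
np.set_printoptions(precision=4,suppress=True)
T=cv2.imread("pics/top0.png")[:,:,::-1].copy();S=cv2.imread("pics/scene0.png")[:,:,::-1].copy()
def fr(o,yaw,P):
    a=np.radians(yaw);P=np.array(P,float)/1000;return np.array(o)+P@np.array([[np.cos(a),np.sin(a),0],[-np.sin(a),np.cos(a),0],[0,0,1]])
sh=[.4803,-.3124,0]; H=[.5695,.0645,.012]
box=lambda x0,x1,y0,y1,z0,z1:[(x,y,z) for x in(x0,x1) for y in(y0,y1) for z in(z0,z1)]
for n,im,bx,sb in(("top",T,(430,210,490,290),(300,180,350,230)),("scene",S,(200,165,275,205),(250,235,300,275))):
  for nm,b,P in(("handle",bx,fr(sh,-33.3,box(-100,0,-12,12,0,40))),("strap",sb,fr(H,8.95,box(0,30,-21.5,21.5,44,49)))):
    c,s,k=comps(im,(0,150,120),(14,255,255),b)[0]
    p=cv2.convexHull(proj(n,P).astype(np.float32));m=cv2.moments(p)
    print(nm,n,"seen",c,s,"pred",m["m10"]/m["m00"],m["m01"]/m["m00"],p.min((0,1)),p.max((0,1)),m["m00"])
c=comps(T,(105,80,60),(130,255,255),(255,190,310,265))
for a in c: print("blue",a[0],a[1])
for n,im,b in(("top",T,(300,185,325,215)),("scene",S,(265,250,290,275))):
    for a in comps(im,(0,0,0),(180,255,60),b,3): print("dark",n,a[0],a[1])
    print(proj(n,fr(H,8.95,[(55,32,74),(55,32,54)])))
E
python3 v.py; python3 -m crank '[[[0,0,0,0,0,-1],[0,0,0,0,0,-1]]]' 1 ; python3 -c "
from workcell import bot;print(bot.get_obs()['q'])"
```

```text
handle top seen [450.2292 259.1318] [438 243  26  33 349] pred 449.8012613571622 259.5687499747957 [435.962 242.696] [463.661  276.2806] 364.30886046704836
strap top seen [329.5    211.2234] [323 206  14  11  94] pred 328.9555769408951 210.6279301187689 [320.7337 204.1815] [337.1534 217.0722] 156.3036458794959
handle scene seen [250.1682 184.316 ] [232 175  37  19 636] pred 249.77726531370874 184.81667744181868 [231.5475 176.1406] [267.7875 193.554 ] 578.5142840951448
strap scene seen [277.0829 250.0994] [266 243  23  15 181] pred 276.81103460905234 250.80106766490093 [265.1429 243.0201] [288.4252 258.6893] 198.84950340166688
blue [289.2566 241.1681] [283 223  13  34 113]
dark top [315. 200.] [315 199   1   3   3]
[[315.4199 197.682 ]
 [315.6469 198.6445]]
dark scene [274.6786 262.6548] [272 255   7  16  84]
[[272.8836 254.7429]
 [273.2624 262.2508]]
time: 0.27
ee_pos: [0.2479, -0.4908, 0.2223]
tcp_rot: [-180.0, 0.0, 12.8]
wrist_force: [-0.2, 0.3, -0.7]
opening: 0.0854
grasp_force: 0.0
[-6.31971645e+01  5.00022234e+00  1.00493517e+01  9.51008401e+01
 -9.99529837e-04  1.04046337e+02]
```

```bash
python3 -m crank '[[[0.5,0.5,0,0,0,0.97],[0.5,0.5,0,0,0,0.97],[0.5,0.5,0,0,0,0.97],[0.5,0.5,0,0,0,0.97],[0.5,0.5,0,0,0,0.97],[0.5,0.5,0,0,0,0.97],[0.5,0.5,0,0,0,0.97],[0.5,0.5,0,0,0,0.97],[0.5,0.5,0,0,0,0.97],[0.5,0.5,0,0,0,0.97],[0.5,0.5,0,0,0,0.97],[0.5,0.5,0,0,0,0.97],[0.5,0.5,0,0,0,0.97],[0.5,0.5,0,0,0,0.97],[0.5,0.5,0,0,0,0.97],[0.5,0.5,0,0,0,0.97],[0.5,0.5,0,0,0,0.97],[0.5,0.5,0,0,0,0.97],[0.5,0.5,0,0,0,0.97],[0.5,0.5,0,0,0,0.97]]]' 1
python3 -m crank '[[[0,0,-0.5,0,0,0],[0,0,-0.5,0,0,0],[0,0,0,0,0,0],[0,0,0,0,0,0]]]'
```

```text
time: 1.93
ee_pos: [0.4483, -0.2903, 0.2224]
tcp_rot: [-180.0, -0.0, 146.8]
wrist_force: [0.5, -1.4, 0.9]
opening: 0.0854
grasp_force: 0.0
time: 2.27
ee_pos: [0.4471, -0.291, 0.2016]
tcp_rot: [-180.0, -0.1, 146.3]
wrist_force: [-1.3, -0.1, 0.0]
opening: 0.0853
grasp_force: 0.0
```

```bash
python3 -m crank '[[[0,0,-1,0,0,0],[0,0,-1,0,0,0],[0,0,-1,0,0,0],[0,0,-1,0,0,0],[0,0,-1,0,0,0],[0,0,-1,0,0,0],[0,0,-1,0,0,0],[0,0,-0.8,0,0,0],[0,0,-0.5,0,0,0],[0,0,-0.4,0,0,0],[0,0,0,0,0,0],[0,0,0,0,0,0]]]' 1
python3 -m crank '[[[0,0,0,0,0,0],[0,0,0,0,0,0],[0,0,0,0,0,0],[0,0,0,0,0,0],[0,0,0,0,0,0],[0,0,0,0,0,0],[0,0,0,0,0,0],[0,0,0,0,0,0]]]' 0 50
```

```text
time: 3.27
ee_pos: [0.448, -0.2912, 0.0293]
tcp_rot: [-180.0, 0.0, 146.4]
wrist_force: [-0.0, -0.4, 0.3]
opening: 0.0854
grasp_force: 0.0
time: 3.93
ee_pos: [0.4481, -0.2911, 0.0293]
tcp_rot: [-180.0, 0.0, 146.4]
wrist_force: [-1.7, -0.7, 5.0]
opening: 0.0213
grasp_force: 49.0
```

```bash
python3 -m crank '[[[0,0,0.3,0,0,0],[0,0,0.7,0,0,0],[0,0,1,0,0,0],[0,0,1,0,0,0],[0,0,1,0,0,0],[0,0,0.7,0,0,0],[0,0,0.3,0,0,0],[0,0,0,0,0,0]]]'
python3 -m crank '[[[-0.03,0.9,0,0,0,0.34],[-0.03,0.9,0,0,0,0.34],[-0.03,0.9,0,0,0,0.34],[-0.03,0.9,0,0,0,0.34],[-0.03,0.9,0,0,0,0.34],[-0.03,0.9,0,0,0,0.34],[-0.03,0.9,0,0,0,0.34],[-0.03,0.9,0,0,0,0.34],[-0.03,0.9,0,0,0,0.34],[-0.03,0.9,0,0,0,0.34],[-0.03,0.9,0,0,0,0.34],[-0.03,0.9,0,0,0,0.34],[-0.03,0.9,0,0,0,0.34],[-0.03,0.9,0,0,0,0.34],[-0.03,0.9,0,0,0,0.34],[-0.03,0.9,0,0,0,0.34],[-0.03,0.9,0,0,0,0.34],[-0.03,0.9,0,0,0,0.34],[0,0.5,0,0,0,0],[0,0,0,0,0,0]]]'
python3 -m crank '[[[0,0,0,0,0,0],[0,0,0,0,0,0],[0,0,0,0,0,0]]]'
python3 - <<'E'
from h import *
for n in("scene","top"):cv2.imwrite(f"pics/{n}1.png",bot.camera(n)[:,:,::-1])
a=cv2.imread("pics/scene1.png")[150:330,170:410];b=cv2.imread("pics/top1.png")[160:320,240:400]
cv2.imwrite("pics/d.png",np.hstack([cv2.resize(a,(400,300),interpolation=2),cv2.resize(b,(300,300),interpolation=2)]))
print(bot.get_obs()["q"])
E
```

```text
time: 4.6
ee_pos: [0.4485, -0.2911, 0.13]
tcp_rot: [180.0, 0.1, 146.4]
wrist_force: [-0.5, 0.3, -2.7]
opening: 0.0214
grasp_force: 49.1
time: 6.27
ee_pos: [0.4367, 0.0444, 0.1277]
tcp_rot: [180.0, -0.1, -171.4]
wrist_force: [-0.8, 0.3, -2.0]
opening: 0.0211
grasp_force: 49.2
time: 6.52
ee_pos: [0.4372, 0.0424, 0.1285]
tcp_rot: [-180.0, -0.0, -171.6]
wrist_force: [0.3, -0.6, -1.7]
opening: 0.0214
grasp_force: 49.2
[ 5.54844354e+00 -1.10715525e+01 -1.56879295e+01  8.53889518e+01
 -2.90144788e-03 -2.88801619e+00]
```

View pics/d.png

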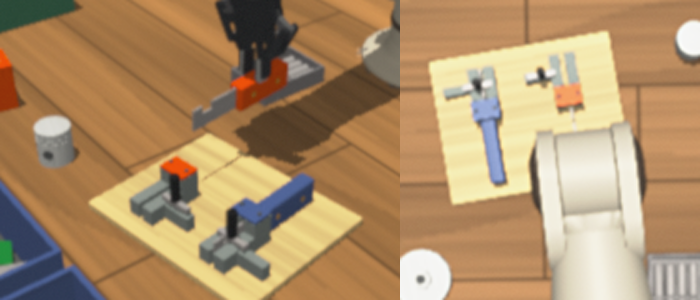

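The scraper is held level with its blade pointing at the orange mouth (scene crop: tip at about (197,115), strap at (178,167)). Next I'll lower it and compare tip and strap up close.

```bash
python3 -m crank '[[[0,0.05,-0.5,0,0,0.08],[0,0,-1,0,0,0],[0,0,-1,0,0,0],[0,0,-0.8,0,0,0],[0,0,-0.5,0,0,0],[0,0,-0.25,0,0,0],[0,0,-0.1,0,0,0],[0,0,0,0,0,0],[0,0,0,0,0,0]]]'
cat > w.py <<'E'
from h import *
import sys
np.set_printoptions(precision=4,suppress=True)
k=sys.argv[1]
for n in("scene","top"):cv2.imwrite(f"pics/{n}{k}.png",bot.camera(n)[:,:,::-1])
o=bot.get_obs();p=o["ee_pos"];y=o["tcp_rot"][2]-180;a=np.radians(y);d=np.array([np.cos(a),np.sin(a)]);l=np.array([-d[1],d[0]])
H=np.array([.5695,.0645]);a=np.radians(8.95);X=np.array([np.cos(a),np.sin(a)]);Y=np.array([-X[1],X[0]]);s=p[:2]+.04*d-H
print("pos",p,"yaw",y%360,"shoulder in holder mm",1000*s@X,1000*s@Y,"F",o["wrist_force"],o["wrist_force"][:2]@X,o["wrist_force"][:2]@Y)
b=p[:2];z=p[2]-.0293
P=lambda x,v,h:list(b+d*(.04+x)+l*v)+[z+h]
Q=lambda x,v,h:list(H+X*x+Y*v)+[.012+h]
ims=[]
for n,c in(("scene",(210,185,300,290)),("top",(290,180,370,240))):
    im=cv2.imread(f"pics/{n}{k}.png");x0,y0,x1,y1=c;f=4.8;im=cv2.resize(im[y0:y1,x0:x1],None,fx=f,fy=f,interpolation=2)
    for pts,col in(([P(0,0,36),P(.08,0,36),P(.08,0,4)],(0,255,0)),([Q(0,-.0215,.049),Q(0,.0215,.049),Q(.03,.0215,.049),Q(.03,-.0215,.049)],(255,0,255)),([Q(0,0,.0),Q(.085,0,0)],(255,255,0))):
        pts=np.array(pts)
        if col==(0,255,0): pts[:,2]=z+np.array([.036,.036,.004])
        q=((proj(n,pts)-[x0,y0]+.5)*f).astype(int)
        for u in q: cv2.circle(im,tuple(map(int,u)),2,col,-1)
    ims.append(cv2.copyMakeBorder(im,0,504-im.shape[0],0,0,0))
cv2.imwrite(f"pics/e{k}.png",np.hstack(ims)[:, :800])
E
python3 w.py 2
```

```text
time: 7.37
ee_pos: [0.4377, 0.0441, 0.0466]
tcp_rot: [-180.0, 0.1, -170.9]
wrist_force: [0.3, -0.3, -1.8]
opening: 0.0213
grasp_force: 49.2
pos [0.4378 0.0441 0.0466] yaw 9.064487396645177 shoulder in holder mm -93.293869613741 0.4610712382038056 F [-0.1517  0.187  -1.9577] -0.12072911471927827 0.20835764618862293
```

View pics/e2.png

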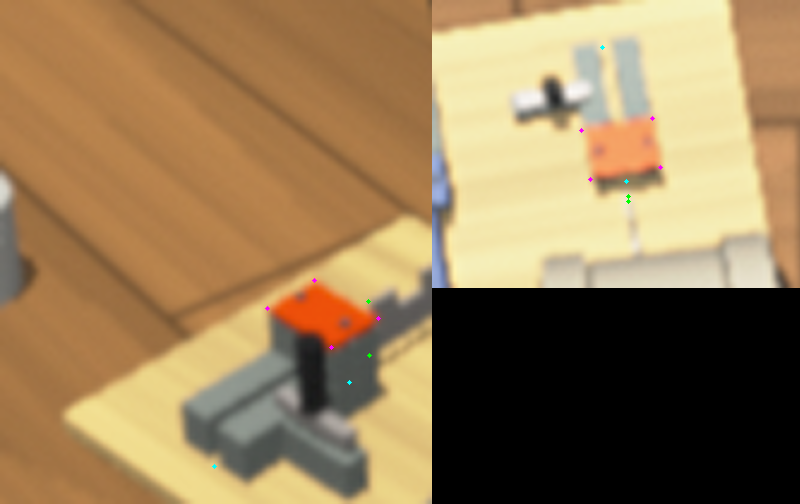

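Blade and mouth nearly line up. The strap in the top crop looks about 2 mm to −y of my prediction (slot gap at about (606,45), predicted 602). I'll measure the slot gap and blade in the same view.

```bash
cat > g.py <<'E'
from h import *
np.set_printoptions(precision=1,suppress=True,linewidth=200)
im=cv2.imread("pics/top2.png").astype(np.float32)
H=np.array([.5695,.0645]);a=np.radians(8.95);X=np.array([np.cos(a),np.sin(a)]);Y=np.array([-X[1],X[0]])
v=np.arange(-30,31,1.)
def prof(xs,z):
    r=[]
    for x in xs:
        P=np.c_[H+X*x/1000+np.outer(v,Y)/1000,np.full(len(v),z)];q=proj("top",P).astype(np.float32)
        r.append(cv2.remap(im,q[None,:,0],q[None,:,1],cv2.INTER_CUBIC)[0])
    return np.mean(r,0)
f=lambda p:print(np.c_[v,p][::2].astype(int).T.tolist()[0::1])
print("walls sat (yellow=high)");
w=prof(range(66,84,2),.036);print(dict(zip(v.astype(int)[::1],(w[:,2]-w[:,0]).astype(int))))
s=prof(range(6,26,2),.061);print("strap",dict(zip(v.astype(int)[::1],(s[:,2]-s[:,1]).astype(int))))
for xs in(range(-46,-36,2),range(-34,-24,2),range(-24,-15,2)):
    b=prof(xs,.05);print("blade",dict(zip(v.astype(int)[22:42],(b[:,2]-b[:,0]).astype(int)[22:42])))
E
python3 g.py
```

```text
walls sat (yellow=high)
{np.int64(-30): np.int64(68), np.int64(-29): np.int64(68), np.int64(-28): np.int64(69), np.int64(-27): np.int64(69), np.int64(-26): np.int64(69), np.int64(-25): np.int64(68), np.int64(-24): np.int64(63), np.int64(-23): np.int64(55), np.int64(-22): np.int64(44), np.int64(-21): np.int64(31), np.int64(-20): np.int64(18), np.int64(-19): np.int64(8), np.int64(-18): np.int64(1), np.int64(-17): np.int64(0), np.int64(-16): np.int64(0), np.int64(-15): np.int64(0), np.int64(-14): np.int64(0), np.int64(-13): np.int64(0), np.int64(-12): np.int64(0), np.int64(-11): np.int64(0), np.int64(-10): np.int64(0), np.int64(-9): np.int64(4), np.int64(-8): np.int64(12), np.int64(-7): np.int64(23), np.int64(-6): np.int64(37), np.int64(-5): np.int64(49), np.int64(-4): np.int64(60), np.int64(-3): np.int64(67), np.int64(-2): np.int64(72), np.int64(-1): np.int64(73), np.int64(0): np.int64(72), np.int64(1): np.int64(66), np.int64(2): np.int64(57), np.int64(3): np.int64(43), np.int64(4): np.int64(28), np.int64(5): np.int64(15), np.int64(6): np.int64(5), np.int64(7): np.int64(0), np.int64(8)
[... 3319 characters left out ...]
4(70), np.int64(7): np.int64(69), np.int64(8): np.int64(69), np.int64(9): np.int64(69), np.int64(10): np.int64(70), np.int64(11): np.int64(70)}
blade {np.int64(-8): np.int64(69), np.int64(-7): np.int64(69), np.int64(-6): np.int64(69), np.int64(-5): np.int64(69), np.int64(-4): np.int64(69), np.int64(-3): np.int64(66), np.int64(-2): np.int64(61), np.int64(-1): np.int64(53), np.int64(0): np.int64(46), np.int64(1): np.int64(41), np.int64(2): np.int64(39), np.int64(3): np.int64(41), np.int64(4): np.int64(47), np.int64(5): np.int64(53), np.int64(6): np.int64(59), np.int64(7): np.int64(64), np.int64(8): np.int64(67), np.int64(9): np.int64(68), np.int64(10): np.int64(69), np.int64(11): np.int64(69)}
```

```bash
python3 -m crank '[[[0.02,-0.135,-0.12,0,0,0],[0,0,0,0,0,0],[0,0,0,0,0,0]]]'
python3 -m crank '[[[0.25,0.039,0,0,0,0],[0.25,0.039,0,0,0,0],[0.25,0.039,0,0,0,0],[0.25,0.039,0,0,0,0],[0.12,0.019,0,0,0,0],[0,0,0,0,0,0],[0,0,0,0,0,0]]]'
python3 w.py 3 ; sed -i 's/top2/top3/' g.py; python3 - <<'E'
exec(open('g.py').read().split("print(\"walls")[0])
for x in(-42,-34,-26,-18,-10,-5):
    b=prof(range(x-3,x+4,2),.05);b=(b[:,2]-b[:,0])[20:42];d=np.clip(np.median(b)-6-b,0,None);print(x,(d*v[20:42]).sum()/max(d.sum(),1),d.sum())
E
```

```text
time: 7.72
ee_pos: [0.4376, 0.0412, 0.0434]
tcp_rot: [-180.0, 0.0, -170.9]
wrist_force: [0.1, 0.1, -1.8]
opening: 0.0212
grasp_force: 49.2
time: 8.3
ee_pos: [0.46, 0.0449, 0.0432]
tcp_rot: [180.0, -0.0, -170.9]
wrist_force: [0.0, 0.3, -1.7]
opening: 0.0212
grasp_force: 49.2
pos [0.4598 0.0449 0.0433] yaw 9.067623319034851 shoulder in holder mm -71.38202619108651 -2.213651814389772 F [ 0.3223 -0.9812 -1.7866] 0.16573987999084522 -1.0193947017248068
-42 0.0 0.0
-34 0.0 0.0
-26 0.0 0.0
-18 -1.2594194351714414 100.80557
-10 -1.9559579876390756 190.7601
-5 -1.9156657381625248 88.093025
```

```bash
python3 -m crank '[[[0.2,0.032,0,0,0,0],[0.2,0.032,0,0,0,0],[0.2,0.032,0,0,0,0],[0,0,0,0,0,0],[0,0,0,0,0,0]]]'
python3 -m crank '[[[0.2,0.032,0,0,0,0],[0.2,0.032,0,0,0,0],[0,0,0,0,0,0],[0,0,0,0,0,0]]]'
```

```text
time: 8.82
ee_pos: [0.4722, 0.0469, 0.0433]
tcp_rot: [180.0, -0.0, -170.9]
wrist_force: [0.4, -0.7, -2.9]
opening: 0.0215
grasp_force: 49.2
time: 9.15
ee_pos: [0.4802, 0.0481, 0.0433]
tcp_rot: [-180.0, -0.0, -170.9]
wrist_force: [-0.2, 0.4, -2.2]
opening: 0.0212
grasp_force: 49.2
```

```bash
python3 -m crank '[[[0.2,0.032,0,0,0,0],[0.2,0.032,0,0,0,0],[0.2,0.032,0,0,0,0],[0.2,0.032,0,0,0,0],[0,0,0,0,0,0],[0,0,0,0,0,0]]]'
python3 -m crank '[[[0.2,0.032,0,0,0,0],[0.2,0.032,0,0,0,0],[0.2,0.032,0,0,0,0],[0.2,0.032,0,0,0,0],[0,0,0,0,0,0],[0,0,0,0,0,0]]]'
python3 w.py 4
```

```text
time: 9.65
ee_pos: [0.4961, 0.0507, 0.0433]
tcp_rot: [180.0, -0.0, -170.9]
wrist_force: [-0.8, -0.5, -2.4]
opening: 0.0213
grasp_force: 49.2
time: 10.15
ee_pos: [0.5121, 0.0532, 0.0433]
tcp_rot: [180.0, -0.0, -170.9]
wrist_force: [0.9, -0.2, -1.6]
opening: 0.0213
grasp_force: 49.2
pos [0.5119 0.0532 0.0433] yaw 9.06681464172982 shoulder in holder mm -18.677344467997628 -2.0996453535339548 F [ 0.151  -0.1231 -2.3533] 0.1299647278629361 -0.14509651658932537
```

View pics/e4.png

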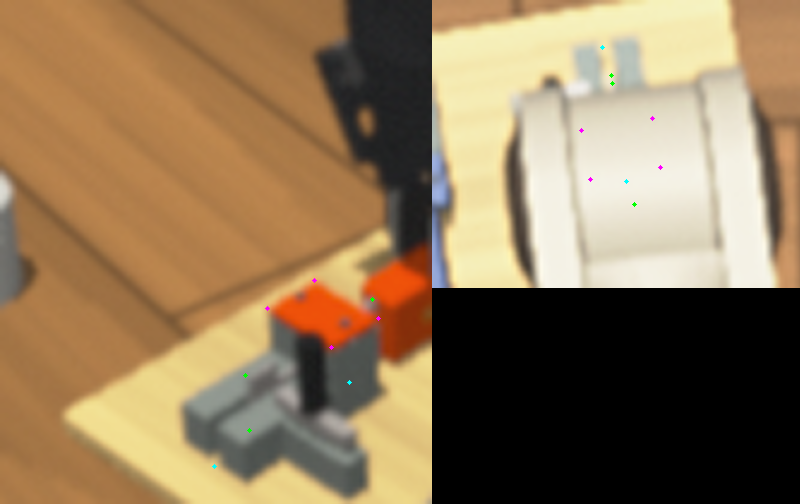

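The blade is in the slot (scene crop (265,380)) and the shoulder is roughly 19 mm short at (372,295). Carrying on in smaller steps.

```bash
python3 -m crank '[[[0.2,0.032,0,0,0,0],[0.2,0.032,0,0,0,0],[0.2,0.032,0,0,0,0],[0,0,0,0,0,0],[0,0,0,0,0,0]]]'
python3 -m crank '[[[0.05,0.008,0,0,0,0],[0.05,0.008,0,0,0,0],[0,0,0,0,0,0]]]'
python3 -m crank '[[[0.05,0.008,0,0,0,0],[0,0,0,0,0,0]]]'
```

```text
time: 10.67
ee_pos: [0.5242, 0.0552, 0.0433]
tcp_rot: [180.0, -0.0, -170.9]
wrist_force: [-0.8, 0.3, -2.5]
opening: 0.021
grasp_force: 49.2
time: 10.92
ee_pos: [0.5261, 0.0555, 0.0434]
tcp_rot: [-180.0, 0.0, -170.9]
wrist_force: [0.4, 0.1, -1.8]
opening: 0.0212
grasp_force: 49.2
time: 11.08
ee_pos: [0.5271, 0.0556, 0.0434]
tcp_rot: [-180.0, 0.0, -170.9]
wrist_force: [-0.0, -0.3, -2.0]
opening: 0.0209
grasp_force: 49.2
```

```bash
for i in 1; do python3 -m crank '[[[0.04,0.006,0,0,0,0],[0,0,0,0,0,0]]]'; done
python3 -m crank '[[[0.04,0.006,0,0,0,0],[0,0,0,0,0,0]]]' | grep -E "ee_pos|wrist"
python3 -m crank '[[[0.04,0.006,0,0,0,0],[0,0,0,0,0,0]]]' | grep -E "ee_pos|wrist"
```

```text
time: 11.25
ee_pos: [0.5279, 0.0557, 0.0434]
tcp_rot: [-180.0, 0.0, -170.9]
wrist_force: [0.7, -0.2, -1.3]
opening: 0.0208
grasp_force: 49.2
ee_pos: [0.5287, 0.0559, 0.0434]
wrist_force: [0.1, 0.2, -1.9]
ee_pos: [0.5295, 0.056, 0.0434]
wrist_force: [-0.4, 0.5, -1.5]
```

```bash
python3 -m crank '[[[0.04,0.006,0,0,0,0],[0,0,0,0,0,0]]]' | grep -E "ee_pos|wrist"
python3 -m crank '[[[0.03,0.005,0,0,0,0],[0,0,0,0,0,0]]]' | grep -E "ee_pos|wrist"
python3 w.py 5
```

```text
ee_pos: [0.5302, 0.0561, 0.0434]
wrist_force: [0.4, -0.4, -2.3]
ee_pos: [0.5303, 0.0562, 0.0432]
wrist_force: [-3.0, 0.1, -1.0]
pos [0.5303 0.0562 0.0432] yaw 9.063526198152942 shoulder in holder mm -0.02027542010586053 -2.0571271867825476 F [-3.7158 -1.1554 -1.2448] -3.850266236816846 -0.563226762359096
```

View pics/e5.png

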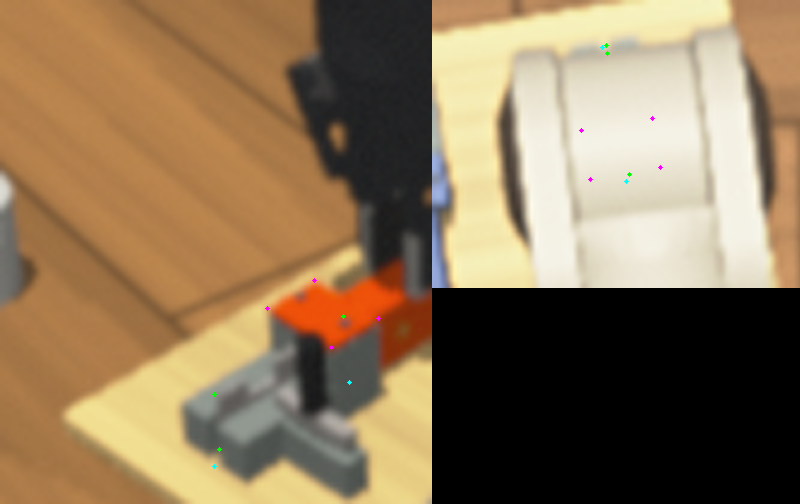

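The shoulder now meets the front face exactly at the predicted spot, with a 3.7 N push. Lowering onto the board.

```bash
python3 -m crank '[[[0,0,-0.05,0,0,0],[0,0,0,0,0,0]]]' | grep -E "ee_pos|wrist"
python3 -m crank '[[[0,0,-0.03,0,0,0],[0,0,0,0,0,0]]]' | grep -E "ee_pos|wrist"
python3 -m crank '[[[0,0,-0.02,0,0,0],[0,0,0,0,0,0]]]' | grep -E "ee_pos|wrist"
```

```text
ee_pos: [0.5303, 0.0561, 0.0423]
wrist_force: [-5.6, -0.6, 0.0]
ee_pos: [0.5303, 0.0561, 0.0417]
wrist_force: [-5.9, -0.1, 1.2]
ee_pos: [0.5303, 0.0561, 0.0415]
wrist_force: [-6.3, -1.0, 1.1]
```

```bash
python3 -m crank '[[[0,0,-0.02,0,0,0],[0,0,0,0,0,0]]]' | grep -E "ee_pos|wrist"
python3 -m crank '[[[0,0,-0.02,0,0,0],[0,0,0,0,0,0]]]' | grep -E "ee_pos|wrist"
```

```text
ee_pos: [0.5304, 0.0561, 0.0414]
wrist_force: [-7.7, -1.4, 4.5]
ee_pos: [0.5304, 0.0561, 0.0414]
wrist_force: [-8.1, -1.2, 6.7]
```

```bash
python3 -m crank '[[[0,0,0,0,0,0],[0,0,0,0,0,0],[0,0,0,0,0,0],[0,0,0,0,0,0],[0,0,0,0,0,0]]]' 0.65
python3 -m crank '[[[0,0,0.2,0,0,0],[0,0,0.5,0,0,0],[0,0,1,0,0,0],[0,0,1,0,0,0],[0,0,1,0,0,0],[0,0,1,0,0,0],[0,0,1,0,0,0],[-1,0,0.5,0,0,0],[-1,0,0,0,0,0],[-1,0,0,0,0,0],[-1,0,0,0,0,0],[-1,0,0,0,0,0],[0,0,0,0,0,0],[0,0,0,0,0,0]]]'
cat >> h.py <<'E'
def knob(k):
    H=np.array([.5695,.0645]);a=np.radians(8.95);X=np.array([np.cos(a),np.sin(a)]);Y=np.array([-X[1],X[0]])
    for n,b in(("top",(300,180,335,215)),("scene",(255,245,295,280))):
        im=cv2.imread(f"pics/{n}{k}.png")[:,:,::-1].copy()
        for c,s,m in comps(im,(0,0,0),(180,255,75),b,3):
            q=(c if n=="top" else (s[0]+s[2]/2-.5,s[1]+3.)); w=ray(n,q,.086 if n=="scene" else .08)[0][:2]-H
            print("knob",n,c,s,"x,y mm",1000*w@X,1000*w@Y)
E
python3 w.py 6; python3 -c "from h import *;knob(6)"
```

```text
time: 13.27
ee_pos: [0.5311, 0.0562, 0.0406]
tcp_rot: [-180.0, 0.0, -170.9]
wrist_force: [-0.1, -0.2, 0.1]
opening: 0.0558
grasp_force: 0.0
time: 14.43
ee_pos: [0.4308, 0.0563, 0.1659]
tcp_rot: [-180.0, 0.1, -170.9]
wrist_force: [1.1, 0.6, -0.1]
opening: 0.0558
grasp_force: 0.0
pos [0.4316 0.0563 0.1652] yaw 9.067491030340534 shoulder in holder mm -97.54962921941596 13.401194704775438 F [ 0.5513 -0.2575 -0.3888] 0.5045470707149682 -0.34009587662679375
knob top [315.  199.5] [314 198   3   4   8] x,y mm 50.90367378992467 34.11969999409967
knob scene [274.7029703  262.83168317] [271 255   9  17 101] x,y mm 59.61628212685563 43.412182973094
```

View pics/e6.png

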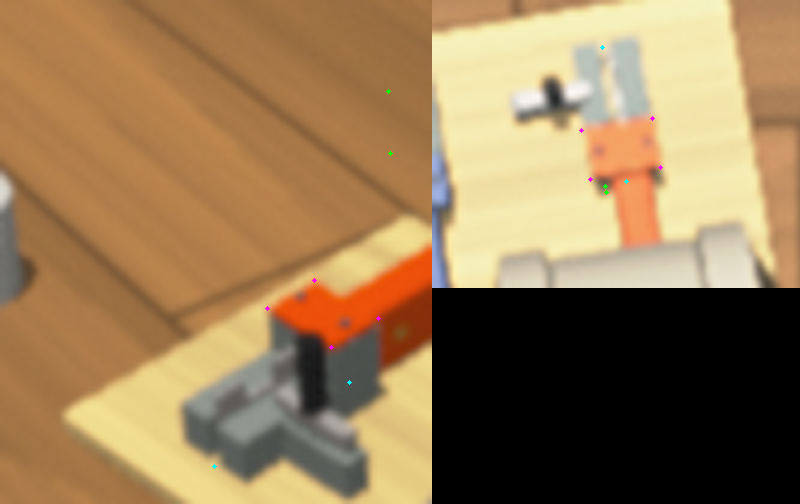

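The scraper sits in the holder with its shoulder against the strap (top crop (637,180)). The knob is at about (552,92), holder y ≈ 33. Going to the knob now.

```bash
python3 -m crank '[[[0.78,0.2,0,0,0,0],[0.78,0.2,0,0,0,0],[0.78,0.2,0,0,0,0],[0.78,0.2,0,0,0,0],[0.78,0.2,0,0,0,0],[0.78,0.2,0,0,0,0],[0.78,0.2,0,0,0,0],[0.78,0.2,0,0,0,0],[0.78,0.2,0,0,0,0],[0.78,0.2,0,0,0,0],[0.78,0.2,0,0,0,0],[0.78,0.2,0,0,0,0],[0,0,0,0,0,0],[0,0,0,0,0,0]]]'
python3 -m crank '[[[0,0,-0.5,0,0,0],[0,0,-0.8,0,0,0],[0,0,0,0,0,0],[0,0,0,0,0,0]]]'
```

```text
time: 15.7
ee_pos: [0.6187, 0.1042, 0.1633]
tcp_rot: [-180.0, -0.1, -170.9]
wrist_force: [-0.4, 0.5, -0.2]
opening: 0.0557
grasp_force: 0.0
time: 16.03
ee_pos: [0.617, 0.1039, 0.1377]
tcp_rot: [180.0, -0.1, -170.9]
wrist_force: [-0.2, 0.7, 0.6]
opening: 0.0553
grasp_force: 0.0
```

```bash
python3 -m crank '[[[0.05,0,-0.7,0,0,0],[0.05,0,-0.8,0,0,0],[0,0,-0.7,0,0,0],[0,0,-0.5,0,0,0],[0,0,-0.3,0,0,0],[0,0,-0.15,0,0,0],[0,0,0,0,0,0],[0,0,0,0,0,0]]]'
python3 -m crank '[[[0,0,0,0,0,0],[0,0,0,0,0,0],[0,0,0,0,0,0],[0,0,0,0,0,0],[0,0,0,0,0,0],[0,0,0,0,0,0],[0,0,0,0,0,0],[0,0,0,0,0,0]]]' 0 20
```

```text
time: 16.7
ee_pos: [0.6203, 0.1042, 0.0764]
tcp_rot: [180.0, 0.1, -170.9]
wrist_force: [0.1, -0.3, -0.2]
opening: 0.0554
grasp_force: 0.0
time: 17.37
ee_pos: [0.6203, 0.1043, 0.076]
tcp_rot: [180.0, 0.0, -170.9]
wrist_force: [-1.0, 0.5, 4.2]
opening: 0.0107
grasp_force: 19.9
```

```bash
python3 -m crank '[[[0.031,-0.198,0,0,0,0],[0.031,-0.198,0,0,0,0],[0.031,-0.198,0,0,0,0],[0.031,-0.198,0,0,0,0],[0.031,-0.198,0,0,0,0],[0,0,0,0,0,0],[0,0,0,0,0,0]]]'
python3 -m crank '[[[0.016,-0.099,0,0,0,0],[0.016,-0.099,0,0,0,0],[0,0,0,0,0,0]]]'
```

```text
time: 17.95
ee_pos: [0.6235, 0.0835, 0.076]
tcp_rot: [-180.0, 0.0, -171.0]
wrist_force: [0.9, -1.3, 6.2]
opening: 0.0109
grasp_force: 20.0
time: 18.2
ee_pos: [0.6241, 0.0798, 0.076]
tcp_rot: [-180.0, 0.0, -171.0]
wrist_force: [-0.2, -0.1, 6.2]
opening: 0.0106
grasp_force: 20.0
```

```bash
python3 -m crank '[[[0.008,-0.05,0,0,0,0],[0.008,-0.05,0,0,0,0],[0,0,0,0,0,0]]]' | grep -E "ee_pos|wrist"
python3 -m crank '[[[0.008,-0.05,0,0,0,0],[0,0,0,0,0,0]]]' | grep -E "ee_pos|wrist"
python3 -m crank '[[[0.008,-0.05,0,0,0,0],[0,0,0,0,0,0]]]' | grep -E "ee_pos|wrist"
```

```text
ee_pos: [0.6244, 0.078, 0.076]
wrist_force: [-0.2, 0.9, 6.0]
ee_pos: [0.6245, 0.0773, 0.076]
wrist_force: [0.7, 1.8, 5.8]
ee_pos: [0.6246, 0.0772, 0.076]
wrist_force: [-0.7, 6.2, 5.5]
```

```bash
python3 -m crank '[[[0.005,-0.03,0,0,0,0],[0,0,0,0,0,0],[0,0,0,0,0,0]]]' | grep -E "ee_pos|wrist"
python3 -m crank '[[[0,0,0,0,0,0],[0,0,0,0,0,0],[0,0,0,0,0,0],[0,0,0,0,0,0]]]' 0.45
python3 -m crank '[[[0,0,0.3,0,0,0],[0,0,0.7,0,0,0],[0,0,1,0,0,0],[0,0,1,0,0,0],[0,0,1,0,0,0],[-1,-1,0.5,0,0,0],[-1,-1,0,0,0,0],[-1,-1,0,0,0,0],[-1,-1,0,0,0,0],[-1,-1,0,0,0,0],[-1,-1,0,0,0,0],[-1,-1,0,0,0,0],[-1,-1,0,0,0,0],[-1,-1,0,0,0,0],[-1,-1,0,0,0,0],[-1,-1,0,0,0,0],[0,0,0,0,0,0],[0,0,0,0,0,0]]]'
python3 w.py 7
```

```text
ee_pos: [0.6246, 0.0771, 0.0761]
wrist_force: [-0.6, 8.8, 5.4]
time: 19.37
ee_pos: [0.6243, 0.0754, 0.0751]
tcp_rot: [-180.0, -0.0, -171.0]
wrist_force: [-1.2, 0.2, -0.1]
opening: 0.0388
grasp_force: 0.0
time: 20.87
ee_pos: [0.4039, -0.1451, 0.1663]
tcp_rot: [-180.0, 0.1, -171.1]
wrist_force: [0.2, 0.1, 0.1]
opening: 0.0383
grasp_force: 0.0
pos [ 0.4048 -0.1441  0.166 ] yaw 9.041548875502258 shoulder in holder mm -155.11939408658074 -180.3956158068632 F [ 0.8109 -0.1513 -0.192 ] 0.7775075109468196 -0.2756037687841852
```

View pics/e7.png

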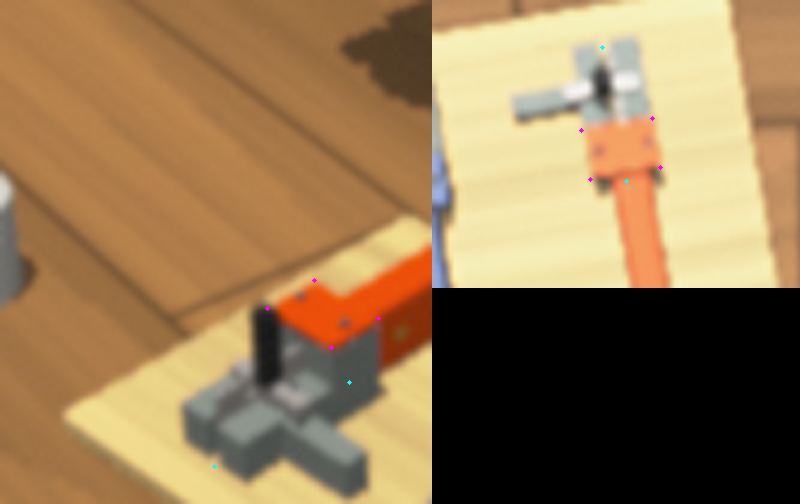

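The tongue crosses the blade (top crop (625,80)) and the knob is at the end of its travel, as on the blue holder. The scraper is home and the robot is clear.

```bash
python3 -c "
from workcell import bot
print(bot.job_done())"
```

```text
the job is handed in; nothing more can be done
None
```

The orange scraper is fully home in its holder with the handle on the board and the keeper knob slid across to its stop; the other scraper and spare parts were never touched, and I handed the job in at about 21 s of the 54 s allowed.

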